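# Slide the loaded die under the hand press

## Robot

A 6-joint arm with a two-finger parallel gripper is mounted at the origin on the work surface. World frame = base frame: x ahead of the robot, y to its left, z up, the work surface at z = 0. Lengths are in m, angles in rad, forces in N, time in s.
With the tool pointing down it reaches from about 0.375 to 0.925 m from the base axis. Payload 5.7 kg.
Tool frame: the origin (TCP) lies between the finger pads; the fingertips stand 8 mm ahead of it and the grasp point (between the pads) lies 11 mm behind it; x points along the fingers, y is the direction in which the jaws open and shut, and the axes are right-handed (so a half turn about x gives the same grasp; the last joint's range is limited). The gripper opens to 88 mm and grips with 3 to 60 N. Pads are 20 mm wide; open, the fingers measure 115 mm over their backs; the gripper's body (75 mm by 178 mm) begins 61 mm behind the grasp point.
Start: joints at [-1.373, 0.359, 1.51, -0, 1.272, -0.115], TCP at [0.185, -0.571, 0.231] pointing down, gripper open.
Joint ranges: [-2.97, 2.97], [-1.01, 2.36], [0.21, 2.38], [-0.96, 4.11], [0.2, 2.71], [-2.98, 2.98]. Speed limits (rad/s): [2.39, 2.39, 3.14, 3.14, 3.14, 3.14].

## Interface

Orientations are given as [roll, pitch, yaw] about the fixed x, y, z axes, in that order (R = Rz(yaw) Ry(pitch) Rx(roll)).
In Python, from workcell import get_state, viewer, hand_in, recognise, cut_out gives the robot as it stands. The module is installed in compiled form; this text tells all that it offers.
- The arm moves only by the tool move_arm, never from a script. Its argument "targets" is a list of rows, each an object with "claw": the finger opening in mm, from 0 to 87.8; "xyz": the shift along the tool's x, y, z in mm, a list of three; "roll": the turn about the tool's x in rad. In form: [{"claw": claw, "xyz": [tx, ty, tz], "roll": roll}, ...]. A call has 1 to 5 rows; each row shifts and turns the commanded pose from where the row before left it, along the tool's axes as they then stand; what a row does not reach is not made up. A row lasts 1/10 s, in which the tool goes at most 50 mm and 8.59 degrees, less where a joint would pass 70% of its speed; a pose out of reach is approached as far as the arm can. A call with a gripper value outside its range is refused whole. The fingers move at their own pace and stop on an object; "force" is the grip in N (left out, the last holds). Time passes only in rows, so rows that do not move let the fingers close. It gives the time, the measured TCP pose, the force and the opening at its end, in the units of the state.
- get_state(): the state, without advancing time (a new reading comes with each control period).
- viewer.get_image(name): name is "scene" or "side" or "wrist"; returns the picture (400x640x3 uint8, red, green, blue); there is no depth.
- viewer.camera_info(name): a dict with "fovy" (degrees; the focal length in pixels is half the picture's height over the tangent of half this angle, whatever the lens; pixels are square), "cx", "cy" (the principal point, pixels), "rvec" (rotation vector, rad) and "tvec" (3), from world to camera coordinates, as OpenCV has them; the wrist camera has in their place "mount" (4x4, takes a point from camera to tool coordinates, whose origin is the TCP and whose axes are the tool frame's). Camera axes: x right, y down, z forward; pixel columns grow to the right and rows downward; lengths in m; the calibration is good to about 2 mm. The wrist camera is an equidistant fisheye: a pixel r from the principal point sees the ray r / f radians off the axis. A picture is of the moment at which its call begins: read the wrist's pose just before it. camera_info takes no time and is no camera call.
- hand_in(): hands the job in, once; it reports no verdict.
Trained networks look in the newest picture that a camera, given by its name, has taken for a name from the list of things; names that differ only in an ending like _2 or _b are one class to them, and where a whole thing is asked for, a point or a joint stands for the part that bears it (a point fixed in the world has none). Each returns a list of dicts, best first, with "confidence" (0 to 1); they miss things now and then, are a little off and sometimes report something else, mostly with a low value. They report only what shows in the picture. A call takes as long as a camera call.
- recognise(name, camera): "point" ([x, y, z] in m, in the coordinates of the camera as it stood for that picture, good to about 4 mm: the middle of the surface that is visible of it).
- cut_out(name, camera): "region" (400x640 bool, what is visible of it).
The state is a dict: "time_s": time; "joints": joint angles; "dq": joint speeds; "tau": joint torques, N m; "eef_pos": TCP position; "ee_rot": TCP orientation; "force": force on the tool from outside, world axes, zero at the start; "moment": the same for the moment, N m; "finger_gap": finger opening in m.
Only numpy, scipy, OpenCV 4.12 (cv2) and the standard library are available. Lean on these libraries where they do the work, as an engineer would, in place of code of your own. Each camera call takes 0.05 s, during which the arm holds its last target.

## Task

The die slide of the little hand press is held by a friction brake. With the fingertips, press down the rubber pad in the middle of the slide's square frame to free the brake and, keeping it pressed, push the slide along its rails until it is fully home against the marked stop under the press; then let the pad spring up so that the brake holds it there, and move clear. Do not grasp or lift anything and do not force the slide along without pressing the pad; the rocker switch must stay in its nest untouched, and the reject bin, calculator case and green board be left alone.

Things in the scene. Friction and masses are not known exactly. Their poses are not given: they have to be found in the camera images.
- pad_top (a point): Centre of the top of the flat black ribbed rubber pad, 60 x 60 mm, in the slide's square aluminium frame; top 55 mm above the work surface when up, moves 5 mm straight down. z up, +y along the rails to the stop, x across. The frame's rim round it (90 mm square outside, 64 mm inside, 6 mm above the pad) moves with it, so a finger on the pad can also push on the rim.
- pad (a joint): How far the pad is pressed down, m: about 0 when up (brake grips with about 12 N), 0.005 at its lower end. A spring pushes it up: about 12 N starts it, 14 N holds it fully down. The brake is free from about 0.001 down.
- slide (a joint): Travel of the slide along its rails, m, growing along the pad's +y: starts between 0 and 0.05; 0.13 is fully home against the stop. With the pad pressed it runs easily (about 2 N) and follows the pressing fingertip; with the pad up the brake grips it.
- stop_face (a point): Middle of the face of the steel stop block (60 x 18 x 32 mm, white stripe on top) that the slide's tongue meets when home, under the press; axes as pad_top. At home the pad's centre is 182 mm short of this face, and the frame's leading edge is level with two short white lines painted on the base plate beside the rails.
- nest (a point): Middle of the floor of the nest (32 x 25 mm inside, 10 mm deep) in the steel die on the slide's tongue, 150 mm ahead of the pad's centre along +y, moving with the slide; axes as pad_top.
- switch: Silver rocker switch (30 x 22 x 21 mm, 25 g) seated in the nest of the die, free to be lifted out upwards; it rides along with the slide and is not to be touched. Origin at the centre of its underside, on the nest's floor.
- press: Fixed hand press. Base plate 140 mm across, 12 mm thick, y -200 to 290 mm. Origin on the work surface, on the rails' centre line where the pad's centre is at home; +y along the rails, z up. Column at y 215 to 280 mm; head from y 115 mm on, 230 to 300 mm high; ram at y 150 mm, 107 mm above the surface; lever knob at y 255 mm, up to 430 mm high.
- bin_mid (a point): Bystander: middle of the steel reject bin (140 x 115 x 70 mm, open on top) that tilts freely on a pivot bracket; this point is on the pivot axis, 70 mm above the work surface; the top of the bin is 25 mm higher.
- reject_bin: Bystander: the same tilting reject bin; origin on its pivot, z up when level.
- case: Bystander: loose cracked beige calculator case half, an open shell 85 x 150 x 26 mm; origin at the centre of its underside.
- board: Bystander: loose green circuit board 65 x 100 mm, 14 mm high with its parts; origin at the centre of its underside.

How it is judged:
On the way, in this order (a step that is already met when the one before it is completed fails the run):
1. the pad is pressed while the slide is still near its start (value of joint pad above 0.002 m and value of joint slide below 0.075 m), for 0.1 s.
2. the slide is home against the stop, the pad still pressed (value of joint slide above 0.1275 m and value of joint pad above 0.0012 m), for 0.1 s.
At the end, for the whole second after the job is handed in: The slide is within 2.5 mm of its stop and at rest, the pad has sprung up (less than 1 mm down), and the rocker switch is still down in its nest (within 2 mm) (value of joint slide above 0.1275 m and value of joint pad below 0.001 m and velocity of joint slide between -0.005 and 0.005 m/s and z of switch in the frame of nest below 0.002 m); the robot touches nothing.
It fails at once if the slide is forced along with its pad not pressed (value of joint pad below 0.0005 m and (velocity of joint slide above 0.03 m/s or velocity of joint slide below -0.03 m/s)).
It fails at once if the robot touches the switch (contact force between any of the arm, the fingers and switch above 0.3 N).
It fails at once if the switch is lifted in its nest (z of switch in the frame of nest above 0.005 m).
It fails at once if the reject bin is tipped or moved (distance of bin_mid from where it was at the start of the episode above 0.01 m or angle between reject_bin's own z axis and vertical above 0.1 rad).
It fails at once if the case or the board is moved (distance of any of case, board from where it was at the start of the episode above 0.01 m).
It also fails if it takes over 32 s, if anything falls off the work surface, if the arm or the gripper's body presses on something with over 40 N, if the wrist force passes 120 N, or if a joint passes its speed limit or range.

## Working session

There is one attempt and no reset: what is moved stays moved. The work goes in short steps, Python scripts to look and compute and a tool call to move; the robot and the scene stay as the last step left them, time stands still between calls to the robot, and variables do not carry over. Pictures are saved under pics/ and viewed, and the job is handed in when it is done.

Besides the shell and the picture viewer there is one more tool, called after "Call:" as a command line: name --argument value ..., lists and objects as JSON in quotes. move_arm: Moves the arm, as the interface text tells. Its arguments: {"type":"object","properties":{"targets":{"type":"array"},"force":{"type":"number"}},"required":["targets"]}

```bash
mkdir -p pics
cat > h.py <<'E'
import numpy as np, cv2
from scipy.spatial.transform import Rotation as R
from workcell import get_state, viewer, hand_in, recognise, cut_out
def save(n,f):
    im=viewer.get_image(n); cv2.imwrite('pics/'+f,cv2.cvtColor(im,cv2.COLOR_RGB2BGR)); return im
def c2w(n,p,st=None):
    ci=viewer.camera_info(n); p=np.array(p)
    if n=='wrist':
        M=np.array(ci['mount']); q=M[:3,:3]@p+M[:3,3]
        return R.from_euler('xyz',st['ee_rot']).as_matrix()@q+np.array(st['eef_pos'])
    Rm=cv2.Rodrigues(np.array(ci['rvec'],float))[0]
    return Rm.T@(p-np.array(ci['tvec']).ravel())
def rec(name,cam,st=None):
    for d in recognise(name,cam)[:2]:
        print(name,cam,round(d['confidence'],2),np.round(c2w(cam,d['point'],st),4))
E
python3 - <<'E'
from h import *
st=get_state(); print(st)
for c in ['scene','side']:
    save(c,c+'0.png')
    for n in ['pad_top','stop_face','nest','press','switch']: rec(n,c)
st=get_state();save('wrist','wrist0.png')
rec('pad_top','wrist',st);rec('switch','wrist',st)
print(get_state()['time_s'])
E
```

```text
{'time_s': 0.0, 'joints': array([-1.37306708e+00,  3.59508257e-01,  1.51141577e+00, -1.99926393e-05,
        1.27248363e+00, -1.15085410e-01]), 'dq': array([ 0.00084965,  0.00106366,  0.00192226,  0.00183804, -0.00154488,
        0.00105934]), 'tau': array([-3.59204409e-03, -5.15386891e+01, -2.70725620e+01,  6.70235557e-02,
        3.48586799e-02, -1.26408895e-04]), 'eef_pos': array([ 0.18450547, -0.5702283 ,  0.22981398]), 'ee_rot': array([-1.67535933,  1.56898122,  1.77905387]), 'force': array([-0.48614483, -0.06791604,  0.21033013]), 'moment': array([-0.01045678, -0.03921878,  0.00045898]), 'finger_gap': 0.08779840308649427}
pad_top scene 0.92 [ 0.5675 -0.1001  0.055 ]
stop_face scene 0.85 [0.6231 0.1246 0.0528]
nest scene 0.74 [ 0.584  -0.0614  0.0538]
press scene 0.73 [0.6185 0.1284 0.05  ]
switch scene 0.54 [ 0.5854 -0.0537  0.0547]
switch scene 0.49 [0.5971 0.0484 0.0673]
pad_top side 0.51 [ 0.5646 -0.098   0.0585]
press side 0.75 [0.6036 0.2069 0.0731]
switch side 0.5 [0.5917 0.0593 0.0758]
switch side 0.37 [ 0.6081 -0.4259  0.0662]
0.75
```

View pics/scene0.png

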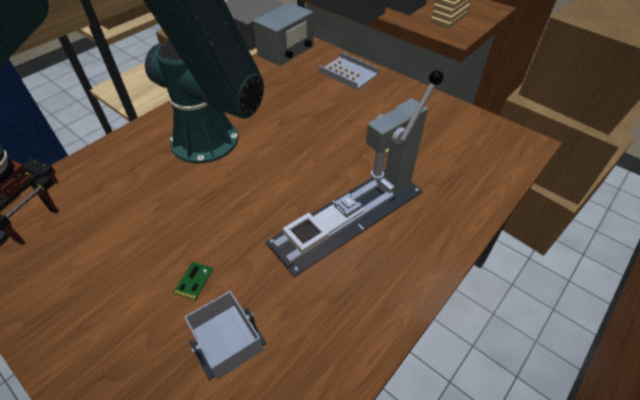

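View pics/side0.png

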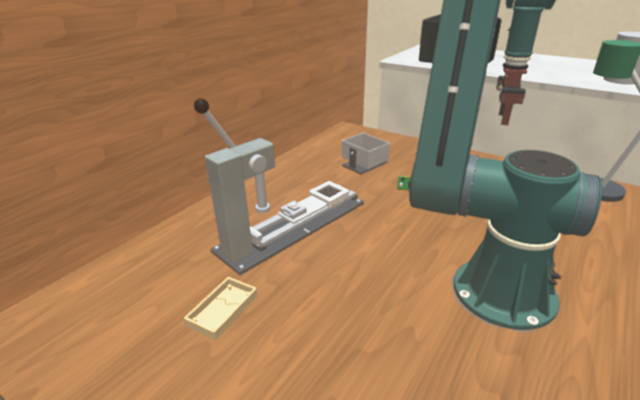

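View pics/wrist0.png

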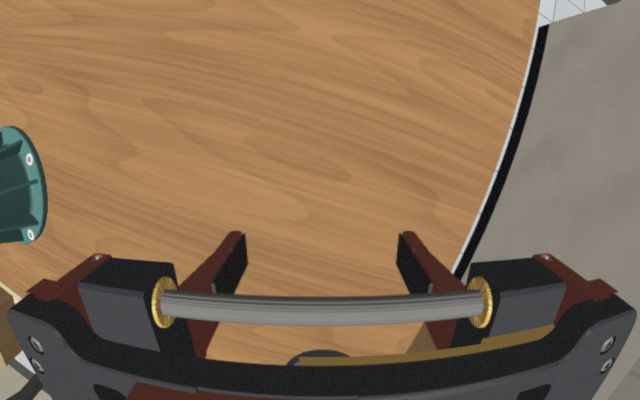

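The scene view shows the pad at about (303,231), the switch at (347,203) and the column at (405,150). The side view shows the pad at (328,190) and the switch at (292,210). The wrist camera doesn't see the press yet. I'll zoom in to fit the rail axis.

Run:
```python
import cv2
a=cv2.imread('pics/scene0.png')[160:285,255:435]; cv2.imwrite('pics/s_z.png',cv2.resize(a,None,fx=4.4,fy=4.4,interpolation=cv2.INTER_CUBIC))
a=cv2.imread('pics/side0.png')[170:280,205:375]; cv2.imwrite('pics/d_z.png',cv2.resize(a,None,fx=4.4,fy=4.4,interpolation=cv2.INTER_CUBIC))
```

```text
(no output)
```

View pics/s_z.png

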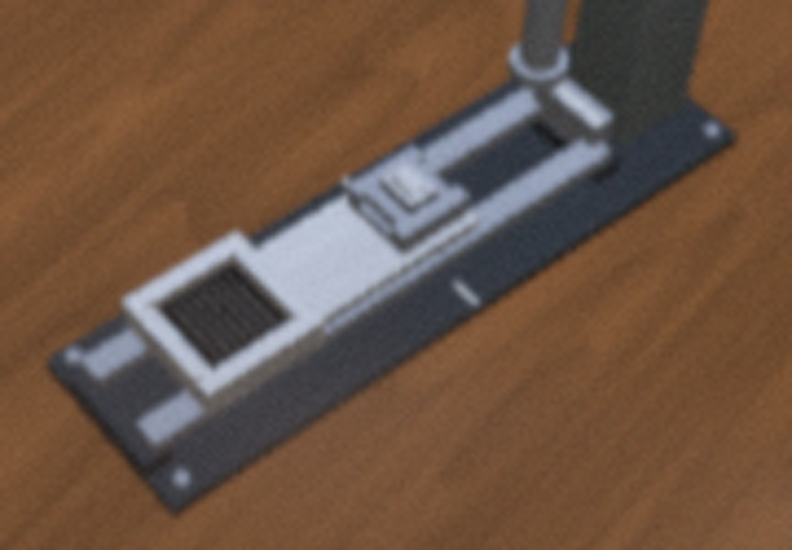

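View pics/d_z.png

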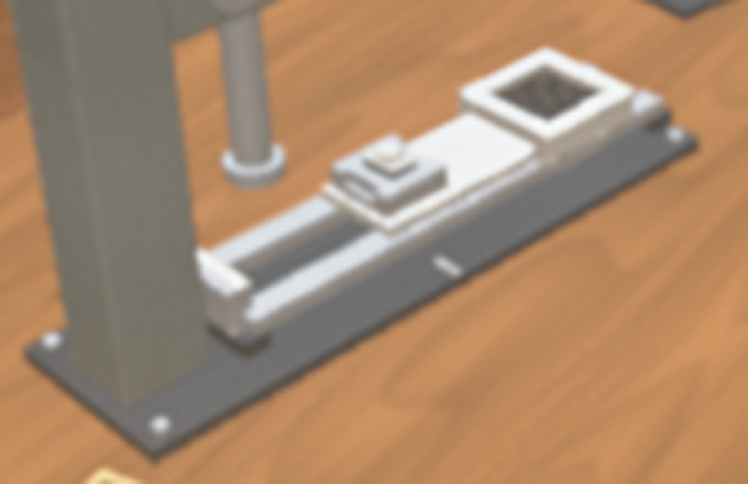

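```bash
cat > fit.py <<'E'
from h import *
from scipy.optimize import least_squares
k=4.4
S=[((52,362),(-70,-200,12),0),((178,508),(70,-200,12),0),((735,134),(70,290,12),0),
 ((127,302),(-45,-45,61),1),((238,235),(-45,45,61),1),((208,390),(45,-45,61),1),((325,322),(45,45,61),1)]
D=[((695,143),(-70,-200,12),0),((155,452),(-70,290,12),0),((27,352),(70,290,12),0),
 ((462,95),(45,45,61),1),((547,138),(-45,45,61),1),((630,98),(-45,-45,61),1),((547,50),(45,-45,61),1)]
def proj(n,P):
    ci=viewer.camera_info(n); f=200/np.tan(np.radians(ci['fovy'])/2)
    q=cv2.Rodrigues(np.array(ci['rvec'],float))[0]@P+np.array(ci['tvec']).ravel()
    return np.array([f*q[0]/q[2]+ci['cx'],f*q[1]/q[2]+ci['cy']])
def w(v,p,m):
    p=np.array(p)/1e3; p=p+np.array([0,v[3]*m,0])
    c,s=np.cos(v[2]),np.sin(v[2])
    return np.array([v[0]+c*p[0]-s*p[1],v[1]+s*p[0]+c*p[1],p[2]])
def res(v):
    r=[]
    for n,L,o in (('scene',S,(255,160)),('side',D,(205,170))):
        for px,p,m in L: r.append(proj(n,w(v,p,m))-(np.array(px)/k+o-0.4))
    return np.ravel(r)
E
python3 - <<'E'
from fit import *
s=least_squares(res,[0.59,0.0,-0.2,-0.1],loss='soft_l1')
v=s.x; print(v,'slide',0.13+v[3]); print(np.round(res(v).reshape(-1,2),1).tolist())
print('pad',w(v,(0,0,55),1),'home',w(v,(0,0,55),0),'switch',w(v,(0,150,55),1))
for n,u in (('scene',(467,293)),('side',(448,266))): print(n,np.array(u)/4.4+((255,160) if n=='scene' else (205,170)),[proj(n,w(v,(x,45,12),0)) for x in (-60,60)])
st=get_state(); print(st['time_s'],R.from_euler('xyz',st['ee_rot']).as_matrix())
print(viewer.camera_info('wrist'))
E
```

```text
[ 0.58701012  0.01016717 -0.18563709 -0.10888197] slide 0.021118028979494552
[[-1.5, -0.4], [-0.4, 0.4], [0.5, -0.7], [-1.2, -0.1], [-0.2, -0.8], [0.4, 1.3], [0.4, -0.6], [0.9, -1.3], [-0.2, 0.7], [-1.3, -0.1], [-1.2, -0.5], [0.0, -0.2], [0.8, -1.7], [-0.8, -0.0]]
pad [ 0.56691348 -0.09684408  0.055     ] home [0.58701012 0.01016717 0.055     ] switch [0.59459939 0.05057875 0.055     ]
scene [361.13636364 226.59090909] [array([334.38157823, 202.11256017]), array([361.24232263, 226.67748706])]
side [306.81818182 230.45454545] [array([306.83740598, 231.03058407]), array([280.04061799, 215.53795352])]
0.75 [[ 2.94282707e-06  3.07698197e-01 -9.51484009e-01]
 [ 6.45954504e-05 -9.51484007e-01 -3.07698197e-01]
 [-9.99999998e-01 -6.05560355e-05 -2.26759565e-05]]
{'fovy': 65.70646984690485, 'cx': 321.5437788687769, 'cy': 201.97659805308686, 'mount': array([[-0.00104119, -0.26875744,  0.96320733, -0.15325312],
       [ 0.99999853,  0.00103544,  0.00136987, -0.00145653],
       [-0.00136551,  0.96320733,  0.26875597, -0.07316055],
       [ 0.        ,  0.        ,  0.        ,  1.        ]])}
```

The two-view fit has residuals of about 1 px, and the predicted white line matches both pictures. Pad is at (0.567, -0.097), yaw is -0.186 and slide is about 0.021, so there are 109 mm left to go. I'll travel with the fingers closed, then turn so the camera is on the side away from the press head.

Call:
move_arm --targets '[{"claw": 0,"xyz": [0,-25,-38.9],"roll": 0},{"claw": 0,"xyz": [0,-25,-38.9],"roll": 0},{"claw": 0,"xyz": [0,-25,-38.9],"roll": 0},{"claw": 0,"xyz": [0,-25,-38.9],"roll": 0},{"claw": 0,"xyz": [0,-25,-38.9],"roll": 0}]' --force 20

```text
time_s: 1.25
eef_pos: [0.3321, -0.3907, 0.2308]
ee_rot: [2.143, 1.57, -0.687]
force: [0.5, -0.4, 0.5]
finger_gap: 0.0512
```

Call:
move_arm --targets '[{"claw": 0,"xyz": [0,-25,-38.9],"roll": 0},{"claw": 0,"xyz": [0,-25,-38.9],"roll": 0},{"claw": 0,"xyz": [0,-25,-38.9],"roll": 0},{"claw": 0,"xyz": [0,-25,-38.9],"roll": 0},{"claw": 0,"xyz": [0,-25,-38.9],"roll": 0}]'

```text
time_s: 1.75
eef_pos: [0.4789, -0.2117, 0.2309]
ee_rot: [2.302, 1.57, -0.527]
force: [0.1, -0.4, 0.7]
finger_gap: 0.0113
```

Call:
move_arm --targets '[{"claw": 0,"xyz": [0,-25,-38.9],"roll": 0},{"claw": 0,"xyz": [0,-25,-38.9],"roll": -0.07},{"claw": 0,"xyz": [0,-23,-40],"roll": -0.148},{"claw": 0,"xyz": [0,0,0],"roll": -0.148},{"claw": 0,"xyz": [0,0,0],"roll": -0.148}]'

```text
time_s: 2.25
eef_pos: [0.5659, -0.1039, 0.2305]
ee_rot: [-2.876, 1.571, 1.101]
force: [-1.0, 1.3, 0.3]
finger_gap: 0.0001
```

Call:
move_arm --targets '[{"claw": 0,"xyz": [0,0,0],"roll": -0.148},{"claw": 0,"xyz": [0,0,0],"roll": -0.148},{"claw": 0,"xyz": [0,0,0],"roll": -0.148},{"claw": 0,"xyz": [0,0,0],"roll": -0.148},{"claw": 0,"xyz": [0,0,0],"roll": -0.148}]'

```text
time_s: 2.75
eef_pos: [0.565, -0.1055, 0.2307]
ee_rot: [2.987, 1.571, 1.418]
force: [-0.2, 0.2, 0.0]
finger_gap: 0.0003
```

Call:
move_arm --targets '[{"claw": 0,"xyz": [0,0,0],"roll": -0.148},{"claw": 0,"xyz": [0,0,0],"roll": -0.148},{"claw": 0,"xyz": [0,0,0],"roll": -0.148},{"claw": 0,"xyz": [0,0,0],"roll": -0.148},{"claw": 0,"xyz": [0,0,0],"roll": -0.148}]'

```text
time_s: 3.25
eef_pos: [0.565, -0.1055, 0.2307]
ee_rot: [2.202, 1.571, 1.373]
force: [-0.2, 0.9, 0.1]
finger_gap: 0.0005
```

Call:
move_arm --targets '[{"claw": 0,"xyz": [0,0,0],"roll": -0.148},{"claw": 0,"xyz": [0,0,0],"roll": -0.148},{"claw": 0,"xyz": [0,0,0],"roll": -0.148},{"claw": 0,"xyz": [0,0,0],"roll": -0.148},{"claw": 0,"xyz": [0,0,0],"roll": -0.148}]'

```text
time_s: 3.75
eef_pos: [0.565, -0.1055, 0.2307]
ee_rot: [1.358, 1.571, 1.27]
force: [0.4, -0.1, 0.2]
finger_gap: 0.0003
```

Call:
move_arm --targets '[{"claw": 0,"xyz": [0,0,0],"roll": -0.148},{"claw": 0,"xyz": [0,0,0],"roll": -0.148},{"claw": 0,"xyz": [0,0,0],"roll": -0.148},{"claw": 0,"xyz": [0,0,0],"roll": -0.148},{"claw": 0,"xyz": [0,0,0],"roll": -0.148}]'

```text
time_s: 4.25
eef_pos: [0.565, -0.1055, 0.2307]
ee_rot: [0.434, 1.571, 1.085]
force: [-0.0, -1.1, 0.1]
finger_gap: 0.0011
```

Call:
move_arm --targets '[{"claw": 0,"xyz": [0,0,0],"roll": -0.148},{"claw": 0,"xyz": [0,0,0],"roll": -0.148},{"claw": 0,"xyz": [0,0,0],"roll": -0.08},{"claw": 0,"xyz": [0,0,0],"roll": 0}]'

```text
time_s: 4.65
eef_pos: [0.565, -0.1055, 0.2307]
ee_rot: [-0.116, 1.571, 0.906]
force: [-0.1, -0.2, 0.5]
finger_gap: 0.0004
```

Run:
```python
from fit import *
st=get_state(); save('wrist','wrist1.png')
for n in ['pad_top','switch','stop_face']: rec(n,'wrist',st)
save('scene','scene1.png')
M=R.from_euler('xyz',st['ee_rot']).as_matrix(); print(st['time_s'],st['eef_pos'],np.round(M,3),np.degrees(np.arctan2(M[1,1],M[0,1])),st['joints'][5],st['force'])
```

```text
pad_top wrist 0.85 [ 0.564  -0.1009  0.06  ]
switch wrist 0.74 [ 0.5683 -0.0905  0.0506]
stop_face wrist 0.67 [ 0.554  -0.1034  0.0311]
4.65 [ 0.5649918  -0.10550458  0.23071189] [[ 0.    -0.853  0.522]
 [ 0.     0.522  0.853]
 [-1.    -0.     0.   ]] 148.54397584944496 -2.897454195453061 [-0.0883024  -0.199782    0.49603207]
```

View pics/wrist1.png

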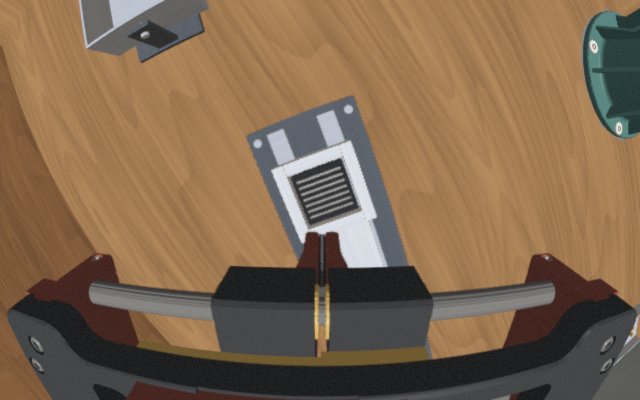

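View pics/scene1.png

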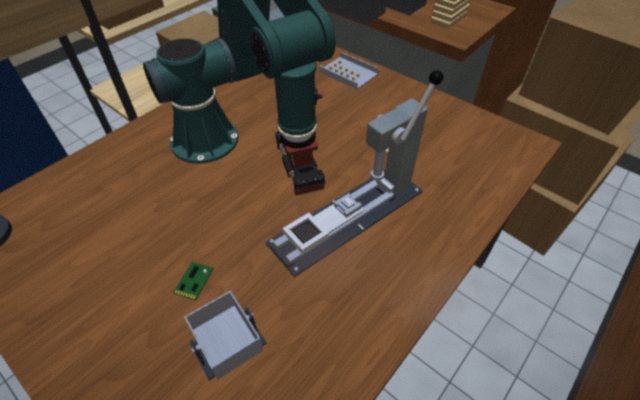

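The wrist view shows the pad at (325,190), with the frame corners at (272,172), (346,142) and (377,218). I'll check my model against this view.

Run:
```python
from fit import *
v=[0.58701012,0.01016717,-0.18563709,-0.10888197]
st=get_state(); ci=viewer.camera_info('wrist'); M=np.array(ci['mount']); f=200/np.tan(np.radians(ci['fovy'])/2)
T=R.from_euler('xyz',st['ee_rot']).as_matrix()
im=cv2.imread('pics/wrist1.png')
def pw(P):
    q=T.T@(P-st['eef_pos']); c=M[:3,:3].T@(q-M[:3,3]); r=np.hypot(c[0],c[1]); th=np.arctan2(r,c[2])
    return np.array([ci['cx'],ci['cy']])+f*th*c[:2]/r
for p,m in [((-45,-45,61),1),((45,-45,61),1),((-45,45,61),1),((45,45,61),1),((-70,-200,12),0),((70,-200,12),0),((-32,-32,55),1),((32,-32,55),1),((-32,32,55),1),((32,32,55),1)]:
    u=pw(w(v,p,m)); print(p,np.round(u)); cv2.drawMarker(im,tuple(int(a) for a in u),(0,0,255),0,8)
cv2.imwrite('pics/w1m.png',cv2.resize(im[80:280,200:440],None,fx=3,fy=3))
```

```text
(-45, -45, 61) [348. 140.]
(45, -45, 61) [269. 171.]
(-45, 45, 61) [375. 217.]
(45, 45, 61) [300. 244.]
(-70, -200, 12) [351.  94.]
(70, -200, 12) [243. 137.]
(-32, -32, 55) [340. 155.]
(32, -32, 55) [285. 176.]
(-32, 32, 55) [360. 209.]
(32, 32, 55) [307. 228.]
```

View pics/w1m.png

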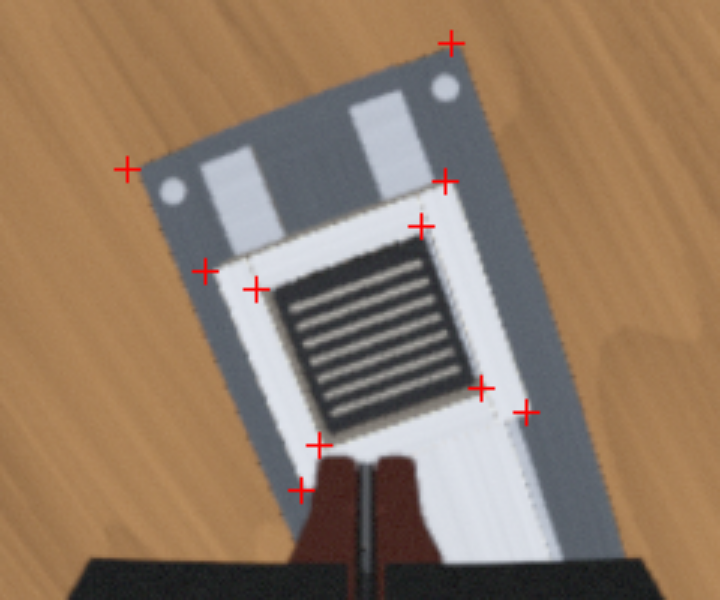

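The wrist view agrees with the model to within about 4 mm, and the finger is over the pad about 9 mm behind its centre. I'll go down to about 10 mm above it.

Call:
move_arm --targets '[{"claw": 0,"xyz": [40,0,0],"roll": 0},{"claw": 0,"xyz": [40,0,0],"roll": 0},{"claw": 0,"xyz": [40,0,0],"roll": 0},{"claw": 0,"xyz": [35,0,0],"roll": 0},{"claw": 0,"xyz": [2,0,0],"roll": 0}]'

```text
time_s: 5.4
eef_pos: [0.5615, -0.1044, 0.0696]
ee_rot: [1.8, 1.562, 2.82]
force: [0.2, -0.8, 0.5]
finger_gap: 0.0006
```

Run:
```python
from fit import *
save('wrist','wrist2.png'); save('scene','scene2.png')
a=cv2.imread('pics/scene2.png')[140:285,235:435]; cv2.imwrite('pics/s2z.png',cv2.resize(a,None,fx=4,fy=4,interpolation=cv2.INTER_CUBIC))
st=get_state(); print(st['eef_pos'],st['force'])
```

```text
[ 0.56467266 -0.10537174  0.07350875] [ 0.08418271 -0.11273941  0.07617385]
```

View pics/s2z.png

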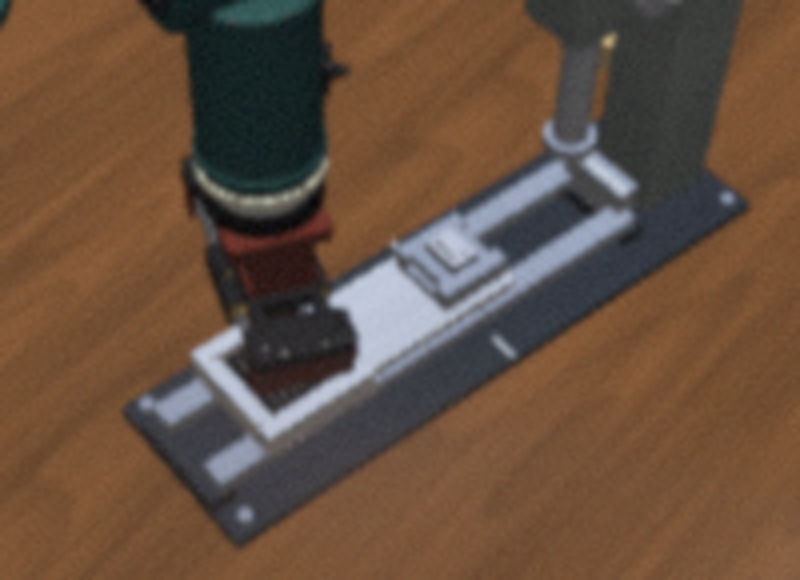

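View pics/wrist2.png

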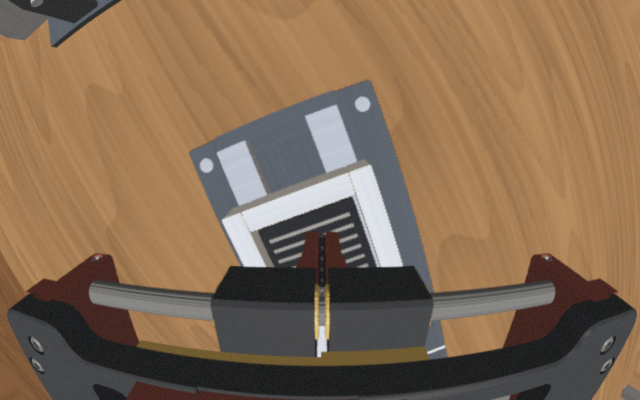

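The fingertip is over the pad, inside the rim, as the ribs at (320,240) show. I'll press slowly.

Call:
move_arm --targets '[{"claw": 0,"xyz": [3,0,0],"roll": 0},{"claw": 0,"xyz": [3,0,0],"roll": 0},{"claw": 0,"xyz": [3,0,0],"roll": 0},{"claw": 0,"xyz": [2,0,0],"roll": 0},{"claw": 0,"xyz": [0,0,0],"roll": 0}]'

```text
time_s: 6.0
eef_pos: [0.5655, -0.1056, 0.0634]
ee_rot: [-1.202, 1.57, -0.181]
force: [0.3, -0.1, 2.8]
finger_gap: 0.0004
```

Call:
move_arm --targets '[{"claw": 0,"xyz": [2,0,0],"roll": 0},{"claw": 0,"xyz": [1,0,0],"roll": 0},{"claw": 0,"xyz": [0,0,0],"roll": 0}]'

```text
time_s: 6.3
eef_pos: [0.5655, -0.1056, 0.0611]
ee_rot: [-1.289, 1.569, -0.268]
force: [-3.6, 0.3, 12.9]
finger_gap: 0.0002
```

Call:
move_arm --targets '[{"claw": 0,"xyz": [1.5,0,0],"roll": 0},{"claw": 0,"xyz": [1.5,0,0],"roll": 0},{"claw": 0,"xyz": [0,0,0],"roll": 0},{"claw": 0,"xyz": [0,0,0],"roll": 0}]'

```text
time_s: 6.7
eef_pos: [0.5655, -0.1057, 0.0583]
ee_rot: [-1.332, 1.569, -0.311]
force: [-2.7, 1.1, 13.3]
finger_gap: 0.0004
```

The pad is nearly fully down, at about 4.7 mm and 13 N. I'll press 1 mm more and start pushing along the rails.

Call:
move_arm --targets '[{"claw": 0,"xyz": [1,0,0],"roll": 0},{"claw": 0,"xyz": [0,0.7,1.9],"roll": 0},{"claw": 0,"xyz": [0,1.4,3.7],"roll": 0},{"claw": 0,"xyz": [0,1.4,3.7],"roll": 0},{"claw": 0,"xyz": [0,1.4,3.7],"roll": 0}]'

```text
time_s: 7.2
eef_pos: [0.5682, -0.0924, 0.0582]
ee_rot: [-1.642, 1.569, -0.621]
force: [-5.2, -0.4, 22.3]
finger_gap: 0.0005
```

Run:
```python
from fit import *
v=[0.58701012,0.01016717,-0.18563709,-0.10888197]
st=get_state(); print(st['time_s'],st['eef_pos'],st['force'])
save('scene','scene3.png')
a=cv2.imread('pics/scene3.png')[140:285,235:435]; cv2.imwrite('pics/s3z.png',cv2.resize(a,None,fx=4,fy=4,interpolation=cv2.INTER_CUBIC))
```

```text
7.2 [ 0.56818207 -0.09236512  0.05819908] [-5.23525078 -0.35149823 22.25559878]
```

View pics/s3z.png

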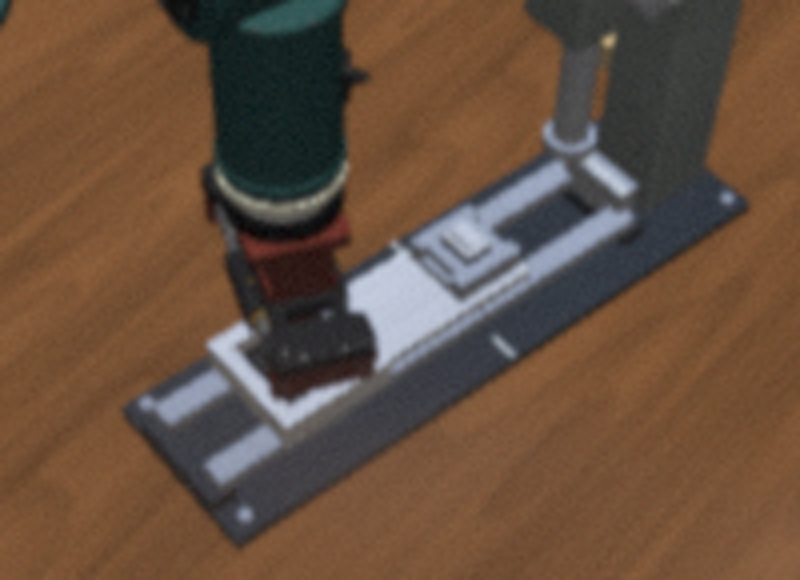

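The slide follows the fingertip, and the frame and die have visibly moved. Continuing.

Call:
move_arm --targets '[{"claw": 0,"xyz": [0,1.4,3.7],"roll": 0},{"claw": 0,"xyz": [0,1.4,3.7],"roll": 0},{"claw": 0,"xyz": [0,1.4,3.7],"roll": 0},{"claw": 0,"xyz": [0,1.4,3.7],"roll": 0},{"claw": 0,"xyz": [0,1.4,3.7],"roll": 0}]'

```text
time_s: 7.75
eef_pos: [0.572, -0.0728, 0.0582]
ee_rot: [-1.559, 1.569, -0.537]
force: [-6.2, -0.3, 20.7]
finger_gap: 0.0003
```

Call:
move_arm --targets '[{"claw": 0,"xyz": [0,1.4,3.7],"roll": 0},{"claw": 0,"xyz": [0,1.4,3.7],"roll": 0},{"claw": 0,"xyz": [0,1.4,3.7],"roll": 0},{"claw": 0,"xyz": [0,1.4,3.7],"roll": 0},{"claw": 0,"xyz": [0,1.4,3.7],"roll": 0}]'

```text
time_s: 8.25
eef_pos: [0.5758, -0.0534, 0.0582]
ee_rot: [-1.479, 1.568, -0.458]
force: [-5.6, -1.3, 20.2]
finger_gap: 0.0004
```

Call:
move_arm --targets '[{"claw": 0,"xyz": [0,1.4,3.7],"roll": 0},{"claw": 0,"xyz": [0,1.4,3.7],"roll": 0},{"claw": 0,"xyz": [0,1.4,3.7],"roll": 0},{"claw": 0,"xyz": [0,1.4,3.7],"roll": 0},{"claw": 0,"xyz": [0,1.4,3.7],"roll": 0}]'

```text
time_s: 8.75
eef_pos: [0.5796, -0.0339, 0.0582]
ee_rot: [-1.414, 1.568, -0.392]
force: [-3.6, -1.0, 19.5]
finger_gap: 0.0007
```

Run:
```python
from fit import *
st=get_state(); print(st['time_s'],st['eef_pos'],st['force'],st['joints'])
save('scene','scene4.png');save('side','side4.png')
a=cv2.imread('pics/scene4.png')[110:265,255:435]; cv2.imwrite('pics/s4z.png',cv2.resize(a,None,fx=3.7,fy=3.7,interpolation=cv2.INTER_CUBIC))
```

```text
8.75 [ 0.57960789 -0.03390097  0.05821448] [-3.6033327  -1.012511   19.46813401] [-1.77012764e-01  5.33351920e-01  1.72225139e+00 -7.21483090e-04
  8.83440375e-01 -2.76886919e+00]
```

View pics/s4z.png

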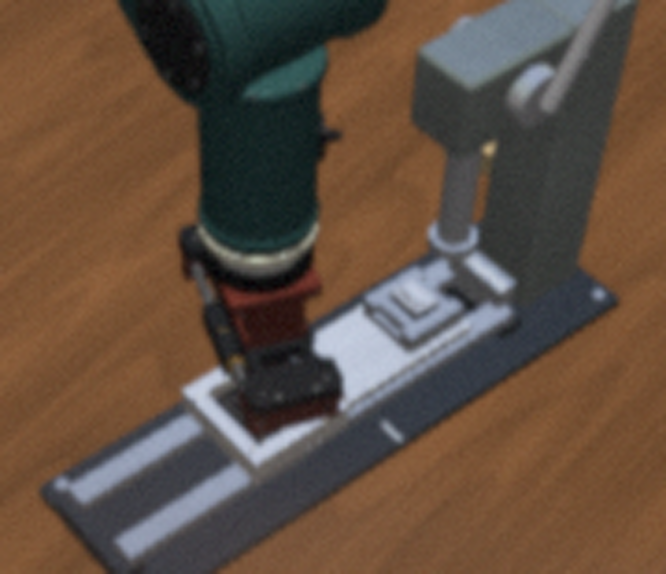

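View pics/side4.png

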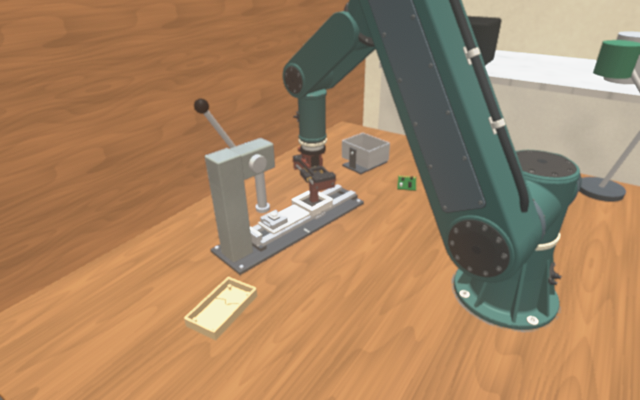

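All is well: the slide has moved about 73 mm, the pad is down, and the arm is well clear of the press head. About 36 mm remain.

Call:
move_arm --targets '[{"claw": 0,"xyz": [0,1.4,3.7],"roll": 0},{"claw": 0,"xyz": [0,1.4,3.7],"roll": 0},{"claw": 0,"xyz": [0,1.4,3.7],"roll": 0},{"claw": 0,"xyz": [0,1.4,3.7],"roll": 0},{"claw": 0,"xyz": [0,1.4,3.7],"roll": 0}]'

```text
time_s: 9.35
eef_pos: [0.5834, -0.0144, 0.0582]
ee_rot: [-1.35, 1.568, -0.328]
force: [-4.1, -0.2, 18.6]
finger_gap: 0.0008
```

Call:
move_arm --targets '[{"claw": 0,"xyz": [0,1.4,3.7],"roll": 0},{"claw": 0,"xyz": [0,1.1,2.8],"roll": 0},{"claw": 0,"xyz": [0,0.7,1.9],"roll": 0},{"claw": 0,"xyz": [0,0.7,1.9],"roll": 0},{"claw": 0,"xyz": [0,0.7,1.9],"roll": 0}]'

```text
time_s: 9.85
eef_pos: [0.5859, -0.0016, 0.0582]
ee_rot: [-1.292, 1.568, -0.271]
force: [-3.6, -1.4, 20.0]
finger_gap: 0.0007
```

Call:
move_arm --targets '[{"claw": 0,"xyz": [0,0.7,1.9],"roll": 0},{"claw": 0,"xyz": [0,0.7,1.9],"roll": 0}]'

```text
time_s: 10.05
eef_pos: [0.5865, 0.001, 0.0582]
ee_rot: [-1.996, 1.567, -0.973]
force: [-6.7, -12.2, 20.0]
finger_gap: 0.0005
```

The force along the rails rose to 12 N at about the expected place, so the slide should be at the stop. I'll push slightly more, hold and look.

Call:
move_arm --targets '[{"claw": 0,"xyz": [0,0.4,0.9],"roll": 0},{"claw": 0,"xyz": [0,0,0],"roll": 0},{"claw": 0,"xyz": [0,0,0],"roll": 0}]'

```text
time_s: 10.35
eef_pos: [0.5864, 0.001, 0.0582]
ee_rot: [-2.178, 1.566, -1.155]
force: [-6.1, -10.7, 20.2]
finger_gap: 0.0005
```

Run:
```python
from fit import *
st=get_state(); print(st['time_s'],st['eef_pos'],st['force'])
save('scene','scene5.png');save('side','side5.png')
a=cv2.imread('pics/scene5.png')[130:265,275:435]; a=cv2.resize(a,None,fx=4,fy=4,interpolation=cv2.INTER_CUBIC)
cv2.imwrite('pics/s5z.png',a)
a=cv2.imread('pics/side5.png')[170:280,205:375]; cv2.imwrite('pics/d5z.png',cv2.resize(a,None,fx=4.4,fy=4.4,interpolation=cv2.INTER_CUBIC))
```

```text
10.35 [0.58643223 0.00096947 0.05822491] [ -6.1094517  -10.65703147  20.24761518]
```

View pics/s5z.png

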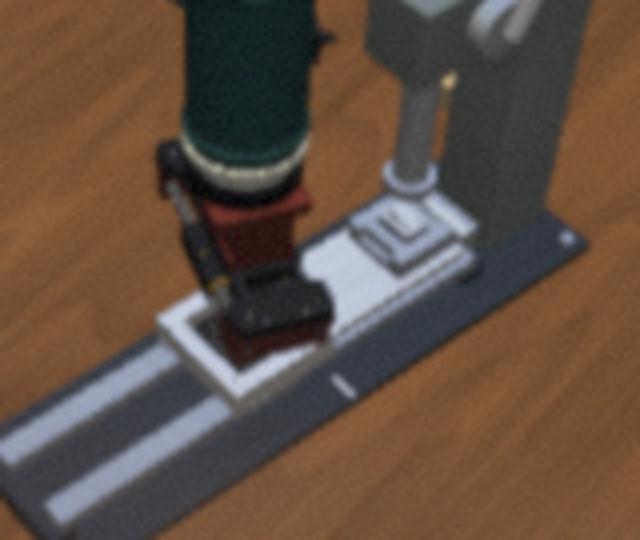

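View pics/d5z.png

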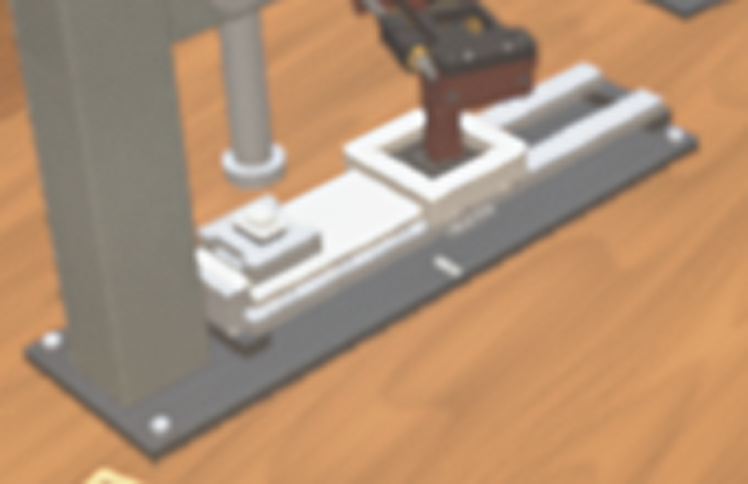

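The tongue meets the stop in both views, and the frame's leading edge is level with the white line at scene crop (343,385) and side crop (447,265). The reaction force persists and nothing moves further, so the slide is home. I'll lift straight up.

Call:
move_arm --targets '[{"claw": 0,"xyz": [-2,0,0],"roll": 0},{"claw": 0,"xyz": [-2,0,0],"roll": 0},{"claw": 0,"xyz": [-2,0,0],"roll": 0},{"claw": 0,"xyz": [-3,0,0],"roll": 0},{"claw": 0,"xyz": [-4,0,0],"roll": 0}]'

```text
time_s: 10.95
eef_pos: [0.5856, 0.0038, 0.0688]
ee_rot: [0.969, 1.57, 1.99]
force: [0.7, -0.3, -0.3]
finger_gap: 0.0008
```

Call:
move_arm --targets '[{"claw": 0,"xyz": [-10,0,0],"roll": 0},{"claw": 0,"xyz": [-15,0,0],"roll": 0},{"claw": 0,"xyz": [-25,0,0],"roll": 0},{"claw": 0,"xyz": [-25,0,0],"roll": 0},{"claw": 0,"xyz": [-25,0,0],"roll": 0}]'

```text
time_s: 11.45
eef_pos: [0.5855, 0.004, 0.1699]
ee_rot: [1.283, 1.57, 2.304]
force: [0.3, 0.1, 0.2]
finger_gap: 0.0008
```

Call:
move_arm --targets '[{"claw": 0,"xyz": [-15,-10,-25],"roll": 0},{"claw": 0,"xyz": [-15,-10,-25],"roll": 0},{"claw": 0,"xyz": [-10,-10,-25],"roll": 0},{"claw": 0,"xyz": [0,-10,-25],"roll": 0},{"claw": 0,"xyz": [0,0,0],"roll": 0}]'

```text
time_s: 11.95
eef_pos: [0.5676, -0.105, 0.2096]
ee_rot: [-1.859, 1.569, -0.84]
force: [0.3, 1.0, -0.2]
finger_gap: 0.0002
```

Run:
```python
from fit import *
st=get_state(); print(st['time_s'],st['eef_pos'],st['force'],st['dq'])
save('scene','scene6.png');save('side','side6.png')
a=cv2.imread('pics/scene6.png')[130:265,275:435]; a=cv2.resize(a,None,fx=4.4,fy=4.4,interpolation=cv2.INTER_CUBIC)
cv2.imwrite('pics/s6z.png',a)
a=cv2.imread('pics/side6.png')[170:280,205:375]; cv2.imwrite('pics/d6z.png',cv2.resize(a,None,fx=4.4,fy=4.4,interpolation=cv2.INTER_CUBIC))
```

```text
11.95 [ 0.56755327 -0.1049981   0.2096051 ] [ 0.31093266  1.0464116  -0.18695805] [0.04298089 0.00923636 0.01653572 0.03751772 0.00281514 0.04378264]
```

View pics/s6z.png

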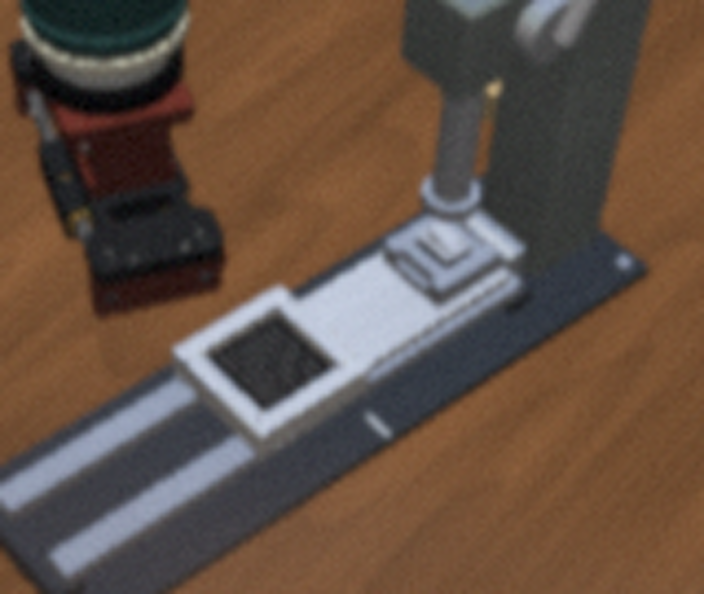

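View pics/d6z.png

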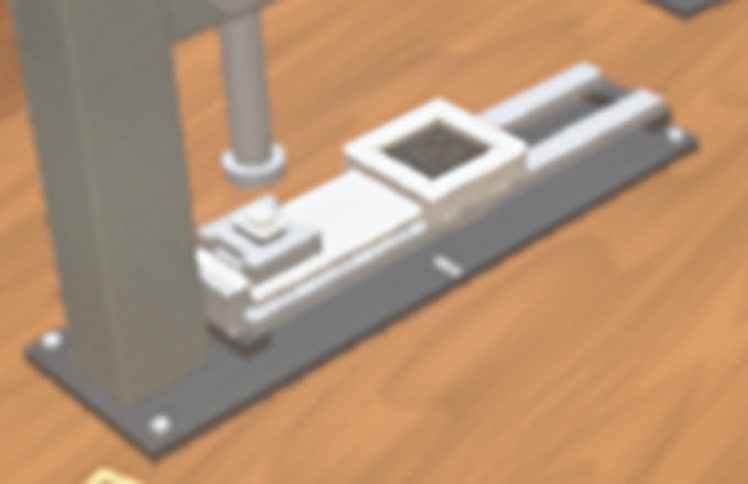

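Run:
```python
from fit import *
v=[0.58701012,0.01016717,-0.18563709,0]
P=[('scene',(275,130),[((175,352),(-45,-45,61)),((283,287),(-45,45,61)),((262,438),(45,-45,61)),((376,372),(45,45,61))]),
('side',(205,170),[((345,152),(45,45,61)),((433,197),(-45,45,61)),((525,150),(-45,-45,61)),((438,99),(45,-45,61))])]
for sel in ([0],[1],[0,1]):
    def r(s): return np.ravel([proj(P[i][0],w(v[:3]+[s[0]],p,1)+[s[1]*.983,-s[1]*.185,0])-(np.array(px)/4.4+P[i][1]-.4) for i in sel for px,p in P[i][2]])
    o=least_squares(r,[0,0]); print(sel,o.x,np.round(o.fun,1))
st=get_state(); print(st['time_s'],np.abs(st['dq']).max(),st['force'])
```

```text
[0] [-0.00058125  0.00341301] [-0.   0.2 -0.2  0.   0.7  0.4 -0.5 -0.6]
[1] [-0.00080297  0.00029324] [-0.6 -0.5 -0.2  0.4  0.8 -0.7  0.   0.7]
[0, 1] [-0.00094845  0.00225324] [-0.4 -0.  -0.6 -0.1  0.4  0.2 -0.9 -0.8 -1.  -0.8 -0.6  0.2  0.4 -0.9
 -0.4  0.4]
12.05 0.024638087136168853 [-0.47330129  0.14212272  0.07492525]
```

Call:
move_arm --targets '[{"claw": 0,"xyz": [0,0,0],"roll": 0},{"claw": 0,"xyz": [0,0,0],"roll": 0},{"claw": 0,"xyz": [0,0,0],"roll": 0}]'

```text
time_s: 12.35
eef_pos: [0.5676, -0.1016, 0.2085]
ee_rot: [1.377, 1.57, 2.4]
force: [-0.3, 0.1, -0.2]
finger_gap: 0.0005
```

```bash
python3 -c "
from workcell import hand_in; print(hand_in())"
```

```text
the job is handed in; nothing more can be done
None
```

The job is handed in at about 12.4 s of the 32 s allowed, with the slide home against its stop; `hand_in()` gives no verdict. I pressed the pad with closed fingertips to about 4.8 mm down (roughly 20 N). Keeping it pressed, I pushed the slide about 108 mm along its rails to the stop, then lifted straight up and moved clear.

**Slide home:** The force along the rails rose to about 12 N at the expected place and stayed there. After release, the frame measured in both fixed cameras was within about 1 mm of home. The frame's leading edge is level with the white line visible beside the rails.

**Pad and switch:** Nothing rests on the pad any more. The switch still looks seated in its nest. I judged both by eye and by force, not by measuring them directly.

**Robot clear:** The tool force read about zero, with the fingers about 15 cm above the pad's height.

**Bystanders:** I never went near the bin, case or board. I did not measure their positions again at the end.

**Checks that disagreed:**
- The wrist camera put the pad up to about 4 mm from the fit made with the two fixed cameras.
- The scene and side views differed by about 3 mm across the rails; along the rails they agreed.
- From the wrist view, the network's reports for the switch and stop were wrong, so I did not use them.

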